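# Onions into the crock and a pump of vinegar

## Robot

A 6-joint arm with a two-finger parallel gripper is mounted at the origin on the work surface. World frame = base frame: x ahead of the robot, y to its left, z up, the work surface at z = 0. Lengths are in mm, angles in rad, forces in N, time in s.
With the tool pointing down it reaches from about 250 to 775 mm from the base axis. Payload 8.9 kg.
Tool frame: the origin (TCP) lies at the very end of the fingers, on their centre line; the grasp point (between the pads) lies 19 mm behind it; z points along the fingers, y is the direction in which the jaws open and shut (so a half turn about z gives the same grasp; the last joint's range is limited). The gripper opens to 85 mm and grips with 20 to 120 N. Pads are 22 mm wide; open, the fingers measure 114 mm over their backs; the gripper's body (76 mm by 85 mm) begins 54 mm behind the grasp point. The pads swing forward as they close: fully open they stand 13 mm farther back than shut.
Start: joints at [-1.471, 0.291, -0.153, 1.127, 0, 1.431], TCP at [124.184, -510.1, 231.305] pointing down, gripper open.
Joint ranges: [-2.52, 2.52], [-0.91, 1.74], [-1.3, 1.37], [-1.96, 2.02], [-1.52, 1.47], [-3.14, 3.14]. Speed limits (rad/s): [2.22, 2.22, 2.79, 3.14, 3.14, 3.14].

## Interface

Orientations are given as a unit quaternion [w, x, y, z].
In Python, from plant import ctrl, viewer, workorder gives the robot as it stands.
- The arm moves only by the tool servo_tool, never from a script. Its argument "series" is one flat list of numbers, 6 for each row, row after row: the shift along the tool's x, y, z in units of 20 mm (1.0 is 20 mm), then the turn, a rotation vector about the tool's x, y, z in units of 360 degrees (1.0 is 360 degrees). A call has exactly 10 rows; each row shifts and turns the pose as measured when the row begins, along the tool's axes as they then stand; what a row does not reach is not made up. A row lasts 1/10 s, in which the tool goes at most 50 mm and 8.59 degrees, less where a joint would pass 70% of its speed; a pose out of reach is approached as far as the arm can. A call with a number of a shift or a turn outside -1 to 1 is refused whole. A call with a gripper value outside its range is refused whole. "fingers" is the opening, from 0 (shut) to 1 (fully open), set as the call begins (left out, the last holds). The fingers move at their own pace and stop on an object; "grip_force" is the grip in N (left out, the last holds). Time passes only in rows, so rows that do not move let the fingers close, or fill a call up. It gives the time, the measured TCP pose, the force and the opening at its end, in the units of the state.
- ctrl.sense(): the state, without advancing time (a new reading comes with each control period).
- viewer.camera(name): name is "scene" or "top" or "wrist"; returns a dict with "color" (384x512x3 uint8, blue, green, red), "fov_y" (degrees; the focal length in pixels is half the picture's height over the tangent of half this angle, whatever the lens; pixels are square), "cx", "cy" (the principal point, pixels), "rvec" (rotation vector, rad) and "tvec" (3), from world to camera coordinates, as OpenCV has them. Camera axes: x right, y down, z forward; pixel columns grow to the right and rows downward; lengths in mm; the calibration is good to about 2 mm. The wrist camera is an equidistant fisheye: a pixel r from the principal point sees the ray r / f radians off the axis. A picture is of the moment at which its call begins. There is no depth.
- workorder.hand_in(): hands the job in, once; it reports no verdict.
Trained networks look in the newest picture that a camera, given by its name, has taken for a name from the list of things; names that differ only in an ending like _2 or _b are one class to them, and where a whole thing is asked for, a point or a joint stands for the part that bears it (a point fixed in the world has none). Each returns a list of dicts, best first, with "confidence" (0 to 1); they miss things now and then, are a little off and sometimes report something else, mostly with a low value. They report only what shows in the picture. A call takes as long as a camera call. They do not tell look-alikes from the thing itself.
- viewer.spot_in(camera, label): "point" ([x, y, z] in mm, in the coordinates of the camera as it stood for that picture, good to about 4 mm: the middle of the surface that is visible of it).
The state is a dict: "time_s": time; "joints": joint angles; "qd": joint speeds; "tau": joint torques, N m; "position": TCP position; "eef_rot": TCP orientation; "ft_force": force on the tool from outside, world axes, zero at the start; "wrist_torque": the same for the moment, N m; "grip_width": finger opening in mm.
Only numpy, scipy, OpenCV 4.12 (cv2) and the standard library are available. Lean on these libraries where they do the work, as an engineer would, in place of code of your own. Each camera call takes 0.05 s, during which the arm holds its last target.

## Task

Tip the four small onions out of the wooden trug into the white crock and stand the empty trug back upright on the grey sheet. Then press the pump head of the brown vinegar bottle all the way down and let it spring back up. Leave the crock where it is under the nozzle, and do not disturb the jars and tools lying about.

Things in the scene. Friction and masses are not known exactly. Their poses are not given: they have to be found in the camera images.
- trug: wooden produce carrier, 0.35 kg (0.61 with onions), 198 mm long (x), 142 wide (y), standing left or right of the crock. Origin at the centre of its underside, z up. Flat floor 112 mm long, 6 thick; beyond it both ends flare up at 25 degrees to open pouring edges, so onions stay in while it is level and roll over the lower end when tipped well past 25 degrees (45 empties it). Side walls 46 mm high.
- trug_edge (a point): middle of the trug's pouring edge at its +x end: 100 mm from the centre, 25 mm above the underside, 120 mm wide. The -x end is just the same and pours as well.
- trug_grip (a point): middle of the trug's fixed handle bar (dark wood, held by a steel strap at each side), 130 mm above the underside, over its centre. The bar is 20 mm thick along the trug's x (the way to pinch it), 18 mm high and runs 142 mm along y; 65 mm free below it down to the onions. Axes as the trug's.
- onion1: small yellow-brown onion, a hard ball of 50 mm diameter, 65 g, lying in the trug at the start. Origin at its centre.
- onion2: small yellow-brown onion, a hard ball of 50 mm diameter, 65 g, lying in the trug at the start. Origin at its centre.
- onion3: small yellow-brown onion, a hard ball of 50 mm diameter, 65 g, lying in the trug at the start. Origin at its centre.
- onion4: small yellow-brown onion, a hard ball of 50 mm diameter, 65 g, lying in the trug at the start. Origin at its centre.
- crock: white ceramic crock with a thin blue line, loose but heavy (2.2 kg), 200 mm outer diameter, 140 mm high, wall 9 mm (mouth 180 mm wide), floor 12 mm thick. Origin at the centre of its underside, z up. Stands in front of the bottle, with the pump's nozzle over the part of its mouth nearest the bottle.
- crock_rim (a point): centre of the crock's mouth, level with the rim (140 mm above its underside).
- bottle: brown vinegar bottle, 110 mm diameter, clamped in a steel holder with a 150 x 150 mm base plate that is screwed down: it cannot move. Origin at the centre of the base plate's underside on the bottle's axis; z up, -x is the way the nozzle points (towards the crock). Bottle with collar 234 mm high, the pump head stands above it.
- pump_top (a point): centre of the top face of the black pump head: a flat round pad of 52 mm diameter, 290 mm above the sheet when up, on the bottle's axis. It moves with the pump.
- pump_nozzle (a point): mouth of the nozzle, a 13 mm thick spout that leaves the pump head level at 268 mm height and bends down 110 mm in front of the bottle's axis to 212 mm height; it moves down with the head.
- pump (a joint): stroke of the pump head in m: 0 up, 0.022 fully down, straight down. Its spring pushes back with about 4 N at the top and 10 N at the bottom and lifts it again when let go.
- jar1: empty open glass jar standing on the black draining mat (6 mm thick, on the side of the crock away from the trug), 68 mm diameter, 112 mm high. Origin at the centre of its underside. To be left alone.
- jar2: empty open glass jar standing on the black draining mat (6 mm thick, on the side of the crock away from the trug), 68 mm diameter, 112 mm high. Origin at the centre of its underside. To be left alone.
- jar3: empty open glass jar standing on the black draining mat (6 mm thick, on the side of the crock away from the trug), 68 mm diameter, 112 mm high. Origin at the centre of its underside. To be left alone.
- opener: spring-loaded jar opener with red grips, 190 x 75 mm, 18 mm high, lying flat. Origin near its middle. To be left alone.
- lifter: steel lid lifter with a black handle, 205 x 34 mm, 15 mm high, lying flat. Origin near its middle. To be left alone.
- tongs: wooden jar tongs, 225 x 95 mm, 16 mm high, lying flat. Origin near the middle. To be left alone.
Not all that is in view belongs to the job. What is shaped like the onion3 but black is not meant.

How it is judged:
By the outcome, as a careful person would: the job done as asked, in the order asked, and still so for the second after the job is handed in, with the robot touching nothing.
It also fails if it takes over 72 s, if anything falls off the work surface, if the arm or the gripper's body presses on something with over 40 N, if the wrist force passes 120 N, or if a joint passes its speed limit or range.

## Working session

There is one attempt and no reset: what is moved stays moved. The work goes in short steps, Python scripts to look and compute and a tool call to move; the robot and the scene stay as the last step left them, time stands still between calls to the robot, and variables do not carry over. Pictures are saved under pics/ and viewed, and the job is handed in when it is done.

Besides the shell and the picture viewer there is one more tool, called after "Request:" by a JSON object that holds its "op" and its "data", one argument or row to a line. servo_tool: Moves the arm, as the interface text tells. Its arguments: {"type":"object","properties":{"series":{"type":"array","items":{"type":"number","minimum":-1,"maximum":1}},"fingers":{"type":"number"},"grip_force":{"type":"number"}},"required":["series"]}

```bash
ls; mkdir -p pics; cat > h.py <<'E'
import numpy as np, cv2, sys
sys.path.insert(0,'.')
from plant import ctrl, viewer, workorder
from scipy.spatial.transform import Rotation as R
def towld(c,p):
    M=cv2.Rodrigues(np.array(c['rvec'],float))[0]; return M.T@(np.array(p,float)-np.array(c['tvec'],float).ravel())
def proj(c,P):
    M=cv2.Rodrigues(np.array(c['rvec'],float))[0]; p=M@np.array(P,float)+np.array(c['tvec'],float).ravel()
    f=192/np.tan(np.radians(c['fov_y']/2)); return np.array([c['cx']+f*p[0]/p[2], c['cy']+f*p[1]/p[2]])
def pix(c,u,v,z):
    M=cv2.Rodrigues(np.array(c['rvec'],float))[0]; f=192/np.tan(np.radians(c['fov_y']/2))
    d=M.T@np.array([(u-c['cx'])/f,(v-c['cy'])/f,1]); o=-M.T@np.array(c['tvec'],float).ravel()
    return o+d*(z-o[2])/d[2]
def save(c,n): cv2.imwrite('pics/'+n,c['color'])
E
python3 - <<'E'
from h import *
s=ctrl.sense(); print({k:np.round(v,3).tolist() for k,v in s.items()})
for n in ['scene','top']:
    c=viewer.camera(n); save(c,n+'0.png')
    for l in ['trug','trug_grip','trug_edge','crock','crock_rim','bottle','pump_top','pump_nozzle','onion1','jar1','opener','lifter','tongs']:
        print(n,l,[(np.round(towld(c,d['point'])).tolist(),round(d['confidence'],2),np.round(proj(c,towld(c,d['point']))).tolist()) for d in viewer.spot_in(n,l)])
E
```

```text
pics
{'time_s': 0.0, 'joints': [-1.471, 0.291, -0.154, 1.127, -0.0, 1.432], 'qd': [0.001, 0.001, 0.001, -0.002, 0.001, 0.001], 'tau': [0.001, -53.714, 33.137, 0.015, -0.0, -0.0], 'position': [124.124, -509.642, 230.721], 'eef_rot': [-0.001, 0.993, 0.119, 0.0], 'ft_force': [0.987, 0.365, -0.114], 'wrist_torque': [-0.045, -0.063, 0.044], 'grip_width': 85.635}
scene trug [([562.0, 372.0, 23.0], 0.63, [339.0, 294.0])]
scene trug_grip [([567.0, 370.0, 23.0], 0.9, [337.0, 295.0]), ([756.0, 278.0, 14.0], 0.51, [267.0, 318.0])]
scene trug_edge [([561.0, 375.0, 26.0], 0.84, [340.0, 294.0])]
scene crock [([516.0, 4.0, 88.0], 0.72, [257.0, 211.0]), ([525.0, 399.0, 45.0], 0.64, [355.0, 287.0]), ([578.0, 411.0, 47.0], 0.21, [348.0, 300.0])]
scene crock_rim [([514.0, 7.0, 87.0], 0.62, [258.0, 211.0])]
scene bottle [([709.0, 22.0, 141.0], 0.76, [215.0, 230.0])]
scene pump_top [([690.0, -4.0, 285.0], 0.73, [210.0, 184.0]), ([563.0, 375.0, 25.0], 0.46, [340.0, 295.0])]
scene pump_nozzle [([683.0, 0.0, 283.0], 0.83, [213.0, 184.0]), ([523.0, 395.0, 47.0], 0.59, [355.0, 285.0])]
scene onion1 [([579.0, 
[... 1394 characters left out ...]

top onion1 [([527.0, 344.0, 49.0], 0.57, [172.0, 207.0]), ([516.0, 396.0, 48.0], 0.52, [158.0, 209.0]), ([592.0, 358.0, 51.0], 0.51, [169.0, 189.0]), ([373.0, 463.0, 43.0], 0.51, [139.0, 247.0]), ([552.0, 206.0, 45.0], 0.47, [209.0, 201.0]), ([523.0, -2.0, 8.0], 0.16, [263.0, 211.0])]
top jar1 [([524.0, -324.0, 66.0], 0.89, [349.0, 212.0]), ([463.0, -406.0, 62.0], 0.6, [371.0, 229.0]), ([599.0, -408.0, 68.0], 0.6, [372.0, 193.0])]
top opener [([325.0, 285.0, 17.0], 0.82, [187.0, 261.0])]
top lifter [([764.0, -263.0, 16.0], 0.75, [331.0, 151.0]), ([549.0, 372.0, 25.0], 0.21, [166.0, 201.0])]
top tongs [([754.0, 283.0, 17.0], 0.8, [192.0, 150.0]), ([550.0, 376.0, 23.0], 0.55, [165.0, 201.0])]
```

```bash
python3 - <<'E'
import cv2
t=cv2.imread('pics/top0.png'); s=cv2.imread('pics/scene0.png')
cv2.imwrite('pics/topc.png',cv2.resize(t[130:290,110:290],None,fx=4,fy=3.7))
cv2.imwrite('pics/scenec.png',cv2.resize(s[150:350,190:440],None,fx=3,fy=3))
E
```

```text
(no output)
```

View pics/topc.png

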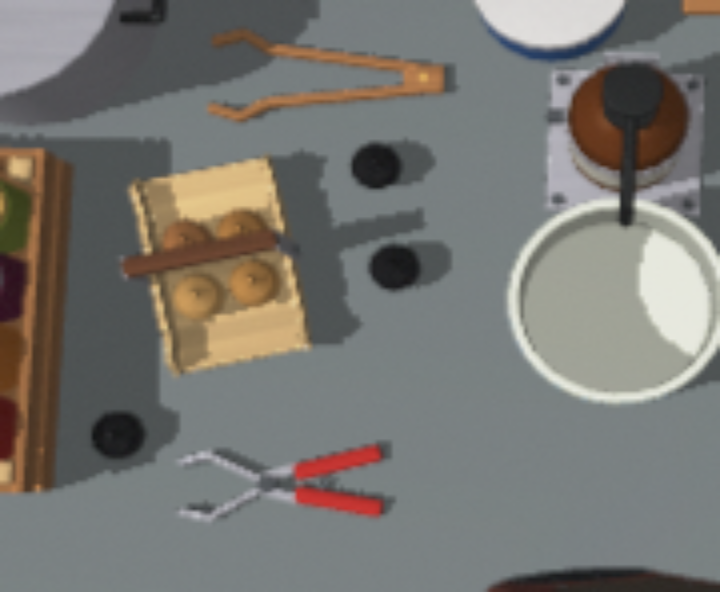

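View pics/scenec.png

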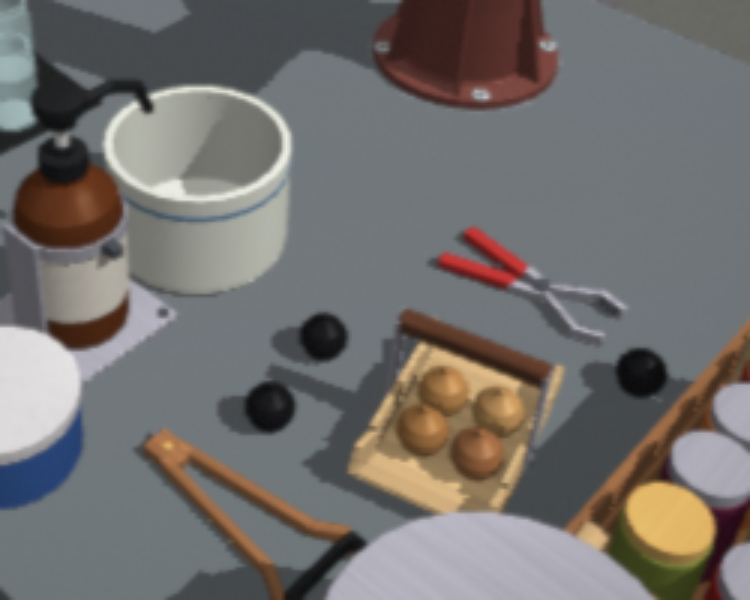

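View pics/scene0.png

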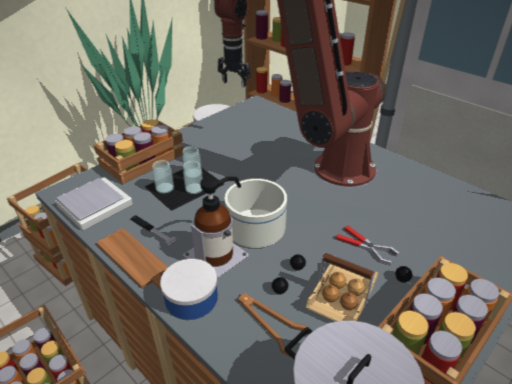

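View pics/top0.png

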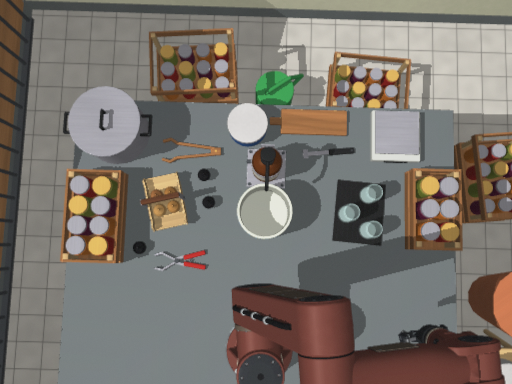

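```bash
python3 - <<'E'
from h import *
c=viewer.camera('top'); save(c,'top1.png')
t=c['color']
P=lambda x,y,z: pix(c,110+x/4,130+y/3.7,z)
a=P(123,267,139);b=P(278,240,139); print('bar',a,b,(a+b)/2,np.linalg.norm(a-b),np.degrees(np.arctan2(*(a-b)[:2])))
cs=[P(132,183,36),P(268,157,36),P(310,347,36),P(177,375,36)]
print(np.round(cs)); m=sum(cs)/4; print('trug',m, [np.linalg.norm(cs[i]-cs[(i+1)%4]) for i in range(4)])
ax=(cs[0]+cs[1]-cs[2]-cs[3]); print('axis deg of trug x', np.degrees(np.arctan2(ax[1],ax[0])))
# crock: rim ellipse edges
v=P(508,299,140);w=P(735,299,140);print('crock', P(615,199,140),P(615,403,140),v,w)
print('pump', P(632,95,290)); print('noz', P(626,215,212))
cv2.imwrite('pics/trug_c.png',cv2.resize(t[165:240,130:205],None,fx=8,fy=8,interpolation=cv2.INTER_CUBIC))
cv2.imwrite('pics/crock_c.png',cv2.resize(t[140:245,225:300],None,fx=5.6,fy=5.6,interpolation=cv2.INTER_CUBIC))
print(ctrl.sense()['time_s'])
E
```

```text
bar [532.0806892  440.99272475 139.        ] [562.37710275 303.2767591  139.        ] [547.22889597 372.13474193 139.        ] 141.00907725237016 -12.406982446293206
[[629. 463.  36.]
 [660. 334.  36.]
 [464. 285.  36.]
 [432. 409.  36.]]
trug [546.38649425 372.71122467  36.        ] [np.float64(132.45704697819903), np.float64(202.0512936039777), np.float64(128.5499545078907), np.float64(204.23292396567498)]
axis deg of trug x 14.558241738933964
crock [611.16750097   0.92440473 140.        ] [412.54788738  -4.28221061 140.        ] [510.49196168  94.41351183 140.        ] [ 516.18091009 -109.51657351  140.        ]
pump [684.65216948  -8.50405738 290.        ]
noz [586.30157182  -7.92564222 212.        ]
1.45
```

View pics/trug_c.png

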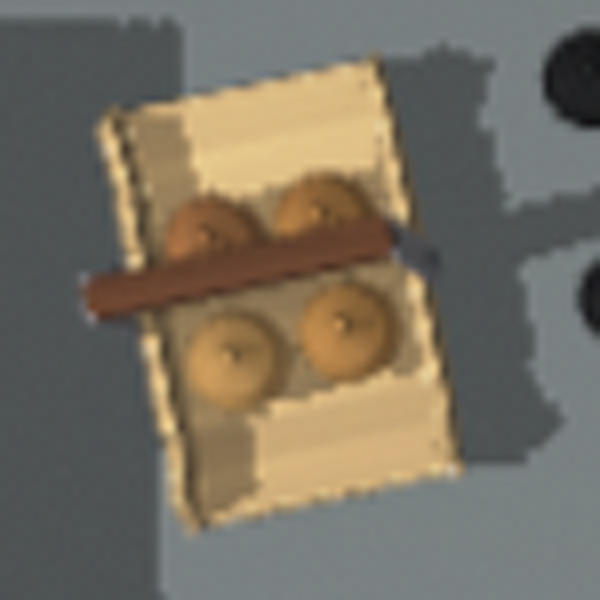

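View pics/crock_c.png

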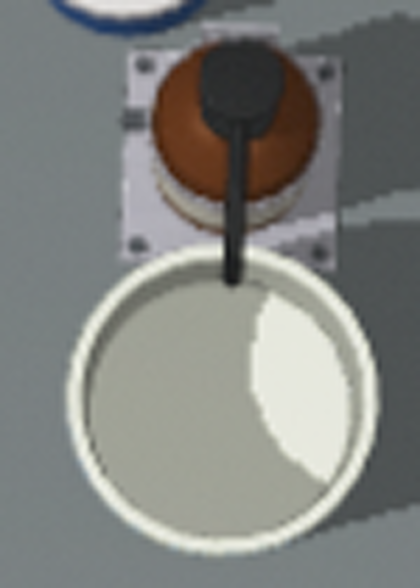

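Request:
{"op": "servo_tool", "data": {
  "series": [0.82,-1,0,0,0,0,0.82,-1,0,0,0,0,0.82,-1,0,0,0,0,0.82,-1,0,0,0,0,0.82,-1,0,0,0,0,0.82,-1,0,0,0,0,0.82,-1,0,0,0,0,0.82,-1,0,0,0,0,0.82,-1,0,0,0,0,0.82,-1,0,0,0,0],
  "fingers": 1,
  "grip_force": 110
}}

```text
time_s: 2.45
position: [238.8, -271.4, 230.8]
eef_rot: [0.001, 0.993, 0.117, 0.0]
ft_force: [0.2, 0.7, -0.2]
grip_width: 85.5
```

Request:
{"op": "servo_tool", "data": {
  "series": [0.82,-1,0,0,0,0,0.82,-1,0,0,0,0,0.82,-1,0,0,0,0,0.82,-1,0,0,0,0,0.82,-1,0,0,0,0,0.82,-1,0,0,0,0,0.82,-1,0,0,0,0,0.82,-1,0,0,0,0,0.82,-1,0,0,0,0,0.82,-1,0,0,0,0]
}}

```text
time_s: 3.45
position: [355.9, -29.1, 231.8]
eef_rot: [0.003, 0.993, 0.116, 0.003]
ft_force: [0.0, -1.1, -0.2]
grip_width: 85.2
```

```bash
cat >> h.py <<'E'
def cur():
    s=ctrl.sense(); q=s['eef_rot']; return np.array(s['position'],float),R.from_quat([q[1],q[2],q[3],q[0]])
def plan(tp,tR,n,p=None,r=None,nd=3):
    """rows reaching target pose in n rows; rounded"""
    if p is None: p,r=cur()
    out=[]
    for k in range(n):
        m=n-k
        d=r.inv().apply((tp-p)/m); rv=(r.inv()*tR).as_rotvec()/m
        row=np.r_[np.round(d/20,2),np.round(rv/(2*np.pi),4)]
        out.append(row); p=p+r.apply(row[:3]*20); r=r*R.from_rotvec(row[3:]*2*np.pi)
    out=np.array(out)
    for row in out: print(', '.join('%g'%v for v in row)+',')
    print('max',np.abs(out).max(0), 'end',np.round(p,1))
    return p,r
def tool(ydeg,tilt=0):
    # y axis of tool at yaw ydeg, pointing down, then rotated about tool x by -tilt deg
    y=np.radians(ydeg); x=y+np.pi/2
    M=np.array([[np.cos(x),np.cos(y),0],[np.sin(x),np.sin(y),0],[0,0,-1]])
    return R.from_matrix(M)*R.from_rotvec([-np.radians(tilt),0,0])
E
python3 - <<'E'
from h import *
print(cur()[0], ctrl.sense()['joints'], cur()[1].as_matrix())
p,r=plan(np.array([547,372,230.]),tool(13),20)
E
```

```text
[355.90437184 -29.07136255 231.84612203] [-0.28305543 -0.04034349 -0.53963263  1.06397113 -0.00436329  2.6261349 ] [[ 0.97310644  0.23027733  0.00601741]
 [ 0.2303138  -0.97309606 -0.00629435]
 [ 0.00440607  0.00751097 -0.99996209]]
0.7, -0.87, 0, 0.0001, 0, -0.0125,
0.76, -0.81, 0, 0.0001, 0, -0.0125,
0.82, -0.75, 0, 0.0001, 0, -0.0125,
0.88, -0.68, 0, 0.0001, 0, -0.0124,
0.93, -0.61, 0, 0.0001, 0, -0.0125,
0.97, -0.53, 0, 0.0001, 0, -0.0124,
1.01, -0.46, 0, 0.0001, 0, -0.0125,
1.05, -0.38, 0.01, 0.0001, 0, -0.0124,
1.07, -0.29, 0.01, 0.0001, 0, -0.0125,
1.09, -0.21, 0, 0, 0, -0.0124,
1.1, -0.12, 0.01, 0.0001, 0, -0.0125,
1.11, -0.04, 0, 0, 0, -0.0124,
1.11, 0.05, 0.01, 0.0001, 0, -0.0125,
1.1, 0.14, 0, 0, 0, -0.0124,
1.09, 0.22, 0.01, 0, 0, -0.0125,
1.07, 0.31, 0, 0.0001, 0, -0.0124,
1.04, 0.39, 0.01, 0, 0, -0.0125,
1, 0.47, 0, 0.0001, 0.0001, -0.0124,
0.96, 0.55, 0.01, 0, 0, -0.0125,
0.92, 0.62, 0, 0.0001, 0.0001, -0.0124,
max [1.11e+00 8.70e-01 1.00e-02 1.00e-04 1.00e-04 1.25e-02] end [546.9 371.9 230.1]
```

Request:
{"op": "servo_tool", "data": {
  "series": [0.7,-0.87,0,0,0,-0.0125,0.76,-0.81,0,0,0,-0.0125,0.82,-0.75,0,0,0,-0.0125,0.88,-0.68,0,0,0,-0.0125,0.93,-0.61,0,0,0,-0.0125,0.97,-0.53,0,0,0,-0.0125,1,-0.46,0,0,0,-0.0125,1,-0.38,0,0,0,-0.0125,1,-0.29,0,0,0,-0.0125,1,-0.21,0,0,0,-0.0125]
}}

```text
time_s: 4.45
position: [449.4, 179.9, 232.2]
eef_rot: [0.005, 0.865, 0.502, 0.003]
ft_force: [0.4, -0.1, 0.3]
grip_width: 85.4
```

```bash
python3 - <<'E'
from h import *
print(cur()[0])
p,r=plan(np.array([547,372,215.]),tool(13),10)
E
```

```text
[449.36178242 179.94055853 232.21981525]
1.08, -0.05, 0.08, 0.0002, 0.0001, -0.0119,
1.08, 0.03, 0.09, 0.0002, 0.0001, -0.0119,
1.07, 0.11, 0.09, 0.0002, 0.0001, -0.0119,
1.06, 0.18, 0.09, 0.0002, 0.0001, -0.0119,
1.04, 0.26, 0.09, 0.0002, 0.0001, -0.0119,
1.02, 0.34, 0.08, 0.0001, 0.0001, -0.0119,
0.99, 0.42, 0.09, 0.0002, 0, -0.0119,
0.96, 0.49, 0.08, 0.0001, 0.0001, -0.0119,
0.92, 0.56, 0.09, 0.0002, 0, -0.0118,
0.88, 0.63, 0.08, 0.0001, 0.0001, -0.0119,
max [1.08e+00 6.30e-01 9.00e-02 2.00e-04 1.00e-04 1.19e-02] end [547.  372.  215.1]
```

Request:
{"op": "servo_tool", "data": {
  "series": [1,-0.05,0.08,0,0,-0.012,1,0.03,0.09,0,0,-0.012,1,0.11,0.09,0,0,-0.012,1,0.18,0.09,0,0,-0.012,1,0.26,0.09,0,0,-0.012,1,0.34,0.08,0,0,-0.012,1,0.42,0.09,0,0,-0.012,0.97,0.49,0.08,0,0,-0.012,0.92,0.56,0.09,0,0,-0.012,0.8,0.55,0.08,0,0,-0.011]
}}

```text
time_s: 5.45
position: [542.9, 374.4, 213.7]
eef_rot: [0.006, 0.609, 0.793, 0.0]
ft_force: [0.2, 0.7, -0.2]
grip_width: 85.7
```

```bash
python3 - <<'E'
from h import *
c=viewer.camera('wrist'); save(c,'wrist1.png')
print(cur()[0],np.round(cur()[1].as_matrix(),3),ctrl.sense()['time_s'],ctrl.sense()['joints'])
# expected bar pts in fisheye
M=cv2.Rodrigues(np.array(c['rvec'],float))[0]; f=192/np.tan(np.radians(c['fov_y']/2)); print(c['fov_y'],f)
a=np.radians(13); 
img=c['color'].copy()
for t in (-71,0,71):
    P=np.array([547-np.sin(a)*t,372+np.cos(a)*t,139.])
    q=M@P+np.array(c['tvec'],float).ravel(); th=np.arccos(q[2]/np.linalg.norm(q)); u=q[:2]/np.linalg.norm(q[:2])*th*f+[c['cx'],c['cy']]
    print(np.round(u,1)); cv2.circle(img,tuple(int(v) for v in u),3,(0,255,0),1)
cv2.imwrite('pics/wrist1m.png',img)
for l in ['trug_grip','trug']:
  print(l,[(np.round(towld(c,d['point'])),d['confidence']) for d in viewer.spot_in('wrist',l)])
E
```

```text
[543.54161591 376.69073469 213.00068369] [[-0.263  0.965  0.01 ]
 [ 0.965  0.263 -0.006]
 [-0.008  0.009 -1.   ]] 5.5 [ 0.50040006  0.56180733  0.21970983  1.22226994 -0.0097952   1.80495083]
65.70646984690485 297.3186396354542
[261.1 279.4]
[264.4 206. ]
[268.1 114.8]
trug_grip [(array([543., 376.,  28.]), 0.94)]
trug [(array([541., 377.,  23.]), 0.87)]
```

View pics/wrist1m.png

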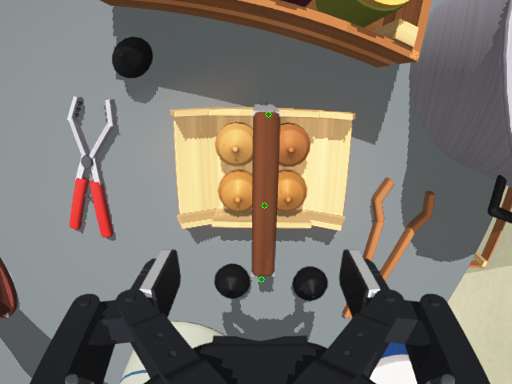

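```bash
python3 - <<'E'
from h import *
p,r=plan(np.array([547.5,373.5,180]),tool(13),3)
p,r=plan(np.array([547.5,373.5,110.5]),tool(13),5,p,r)
E
```

```text
-0.03, 0.07, 0.55, 0.0004, 0.0005, 0.0017,
-0.03, 0.08, 0.56, 0.0004, 0.0005, 0.0016,
-0.02, 0.08, 0.55, 0.0004, 0.0005, 0.0017,
max [3.0e-02 8.0e-02 5.6e-01 4.0e-04 5.0e-04 1.7e-03] end [547.6 373.6 180. ]
-0, -0, 0.7, -0, -0, -0,
-0, -0, 0.69, -0, -0, -0,
-0, -0, 0.7, -0, -0, -0,
-0, -0, 0.69, -0, -0, -0,
-0, -0, 0.7, -0, -0, -0,
max [0.  0.  0.7 0.  0.  0. ] end [547.6 373.6 110.4]
```

Request:
{"op": "servo_tool", "data": {
  "series": [-0.03,0.07,0.55,0.0004,0.0005,0.0017,-0.03,0.08,0.55,0.0004,0.0005,0.0017,-0.03,0.08,0.55,0.0004,0.0005,0.0017,0,0,0.7,0,0,0,0,0,0.7,0,0,0,0,0,0.7,0,0,0,0,0,0.65,0,0,0,0,0,0.4,0,0,0,0,0,0.2,0,0,0,0,0,0.1,0,0,0]
}}

```text
time_s: 6.6
position: [546.2, 366.8, 101.4]
eef_rot: [-0.002, 0.629, 0.777, -0.002]
ft_force: [-0.0, -0.7, 0.0]
grip_width: 85.6
```

```bash
python3 - <<'E'
from h import *
print(cur()[0],np.round(cur()[1].as_matrix(),3),ctrl.sense()['ft_force'])
p,r=plan(np.array([547.5,373.5,110.5]),tool(13),2)
E
```

```text
[546.17904171 366.84005389 101.43286797] [[-0.208  0.978 -0.006]
 [ 0.978  0.208 -0.001]
 [ 0.    -0.006 -1.   ]] [-0.03120008 -0.70283251  0.00832714]
0.16, 0.07, -0.23, -0.0005, -0, -0.0014,
0.15, 0.06, -0.22, -0.0005, -0, -0.0014,
max [0.16   0.07   0.23   0.0005 0.     0.0014] end [547.4 373.5 110.4]
```

Request:
{"op": "servo_tool", "data": {
  "series": [0.16,0.07,-0.23,0,0,-0.0014,0.15,0.06,-0.2,0,0,-0.0014,0,0,0,0,0,0,0,0,0,0,0,0,0,0,0,0,0,0,0,0,0,0,0,0,0,0,0,0,0,0,0,0,0,0,0,0,0,0,0,0,0,0,0,0,0,0,0,0]
}}

```text
time_s: 7.6
position: [548.6, 374.7, 112.9]
eef_rot: [-0.001, 0.622, 0.783, -0.001]
ft_force: [0.3, -0.6, -0.5]
grip_width: 85.6
```

```bash
python3 - <<'E'
from h import *
print(cur()[0],np.round(cur()[1].as_matrix(),3),ctrl.sense()['ft_force'])
E
```

```text
[548.64468019 374.71487052 112.91139347] [[-0.226  0.974 -0.003]
 [ 0.974  0.226  0.001]
 [ 0.001 -0.003 -1.   ]] [ 0.30184907 -0.61617976 -0.46851716]
```

Well placed; close.

Request:
{"op": "servo_tool", "data": {
  "series": [0,0,0.05,0,0,0,0,0,0,0,0,0,0,0,0,0,0,0,0,0,0,0,0,0,0,0,0,0,0,0,0,0,0,0,0,0,0,0,0,0,0,0,0,0,0,0,0,0,0,0,0,0,0,0,0,0,0,0,0,0],
  "fingers": 0,
  "grip_force": 110
}}

```text
time_s: 8.6
position: [548.5, 374.7, 111.7]
eef_rot: [-0.001, 0.622, 0.783, -0.001]
ft_force: [0.1, 0.5, 0.4]
grip_width: 18.3
```

```bash
python3 - <<'E'
from h import *
s=ctrl.sense(); print(s['grip_width'],s['ft_force'],cur()[0])
# plan: lift to 340 then carry to (492,210,300) yaw 90
p,r=cur()
A=np.array
p,r=plan(A([547.5,373.5,290]),tool(13),10,p,r)
p,r=plan(A([492,190,300]),tool(90),20,p,r)
E
```

```text
18.285566416920265 [0.08657928 0.46943186 0.43954476] [548.45987722 374.70312393 111.73925258]
-0, -0.01, -0.89, -0, -0, 0,
-0, -0.01, -0.89, -0.0001, -0, 0,
-0, -0.01, -0.89, -0, -0, 0,
-0.01, -0.01, -0.89, -0.0001, -0, 0,
-0, -0.01, -0.89, -0, -0, 0,
-0.01, -0.01, -0.89, -0.0001, -0, 0,
-0, -0, -0.89, -0, -0, 0.0001,
-0.01, -0.01, -0.89, -0.0001, -0.0001, 0,
-0, -0, -0.9, -0, -0, 0.0001,
-0.01, -0.01, -0.89, -0.0001, -0.0001, 0,
max [1.e-02 1.e-02 9.e-01 1.e-04 1.e-04 1.e-04] end [547.4 373.5 289.9]
-0.42, -0.24, -0.03, 0, 0, -0.0107,
-0.4, -0.27, -0.02, 0, 0, -0.0107,
-0.38, -0.29, -0.03, 0, 0, -0.0107,
-0.36, -0.32, -0.02, 0, 0, -0.0107,
-0.34, -0.34, -0.03, 0, 0, -0.0107,
-0.31, -0.36, -0.02, 0, 0, -0.0107,
-0.29, -0.38, -0.03, -0, 0, -0.0107,
-0.26, -0.4, -0.02, -0, 0, -0.0107,
-0.23, -0.42, -0.03, -0, 0, -0.0107,
-0.21, -0.43, -0.02, -0, 0, -0.0107,
-0.18, -0.44, -0.03, -0, 0, -0.0107,
-0.15, -0.46, -0.02, -0, 0, -0.0107,
-0.11, -0.46, -0.03, -0, 0, -0.0107,
-0.08, -0.47, -0.02, -0, 0, -0.0107,
-0.05, -0.48, -0.03, -0, 0, -0.0107,
-0.02, -0.48, -0.02, -0, 0, -0.0107,
0.01, -0.48, -0.03, -0, 0, -0.0107,
0.04, -0.48, -0.02, -0, 0, -0.0107,
0.08, -0.47, -0.03, -0, 0, -0.0106,
0.1, -0.47, -0.02, -0, 0, -0.0107,
max [0.42   0.48   0.03   0.     0.     0.0107] end [492.1 189.9 299.9]
```

Request:
{"op": "servo_tool", "data": {
  "series": [0,0,-0.2,0,0,0,0,0,-0.4,0,0,0,0,0,-0.6,0,0,0,0,0,-0.8,0,0,0,0,0,-1,0,0,0,0,0,-1,0,0,0,0,0,-1,0,0,0,0,0,-1,0,0,0,0,0,-1,0,0,0,0,0,-0.8,0,0,0]
}}

```text
time_s: 9.6
position: [546.2, 372.9, 275.2]
eef_rot: [-0.003, 0.622, 0.783, -0.005]
ft_force: [0.3, -0.5, -5.1]
grip_width: 18.3
```

```bash
python3 - <<'E'
from h import *
s=ctrl.sense(); print(s['grip_width'],s['ft_force'],s['wrist_torque'],cur()[0])
c=viewer.camera('wrist'); save(c,'wrist2.png')
c2=viewer.camera('scene'); cv2.imwrite('pics/scene2.png',cv2.resize(c2['color'][100:340,170:450],None,fx=2.5,fy=2.5))
A=np.array
p,r=plan(A([492,190,302]),tool(90),20)
E
```

```text
18.282148006777398 [ 0.33355204 -0.54505833 -5.10379072] [-0.02666597 -0.06174355  0.01047172] [546.1595341  372.91557115 275.16416633]
-0.42, -0.24, -0.06, -0.0001, -0, -0.0107,
-0.4, -0.27, -0.06, -0.0001, -0, -0.0107,
-0.38, -0.29, -0.06, -0, -0, -0.0107,
-0.36, -0.32, -0.06, -0, -0, -0.0107,
-0.34, -0.34, -0.06, -0, -0, -0.0107,
-0.31, -0.36, -0.06, -0, -0.0001, -0.0107,
-0.29, -0.38, -0.06, -0.0001, -0.0001, -0.0107,
-0.26, -0.4, -0.06, -0.0001, -0, -0.0107,
-0.23, -0.42, -0.06, -0, -0, -0.0107,
-0.21, -0.43, -0.06, -0.0001, -0.0001, -0.0107,
-0.18, -0.45, -0.07, -0, -0, -0.0107,
-0.15, -0.46, -0.06, -0.0001, -0.0001, -0.0107,
-0.11, -0.46, -0.07, -0, -0, -0.0107,
-0.08, -0.47, -0.06, -0.0001, -0.0001, -0.0106,
-0.05, -0.48, -0.07, -0, -0, -0.0107,
-0.02, -0.48, -0.06, -0.0001, -0.0001, -0.0106,
0.01, -0.48, -0.07, -0, -0, -0.0107,
0.04, -0.47, -0.07, -0.0001, -0.0001, -0.0106,
0.07, -0.47, -0.06, -0, -0, -0.0107,
0.11, -0.47, -0.07, -0.0001, -0.0001, -0.0106,
max [4.20e-01 4.80e-01 7.00e-02 1.00e-04 1.00e-04 1.07e-02] end [492.  189.9 302.1]
```

View pics/scene2.png

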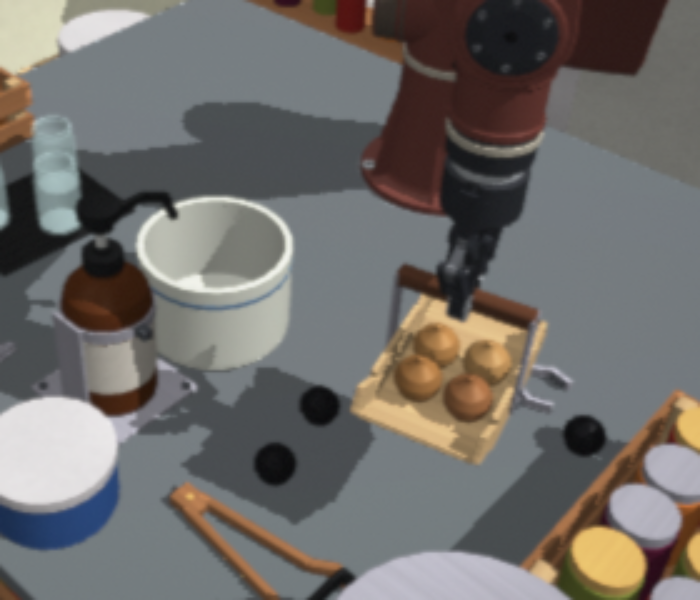

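View pics/wrist2.png

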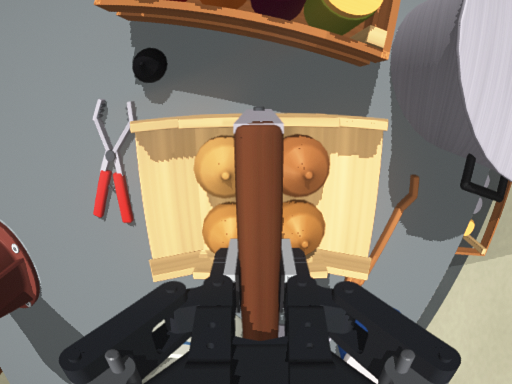

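Request:
{"op": "servo_tool", "data": {
  "series": [-0.2,-0.12,-0.04,0,0,-0.004,-0.4,-0.25,-0.04,0,0,-0.01,-0.4,-0.27,-0.04,0,0,-0.0115,-0.38,-0.32,-0.04,0,0,-0.0115,-0.36,-0.34,-0.04,0,0,-0.0115,-0.34,-0.36,-0.04,0,0,-0.0115,-0.31,-0.38,-0.03,0,0,-0.0115,-0.28,-0.4,-0.03,0,0,-0.0115,-0.25,-0.42,-0.03,0,0,-0.0115,-0.22,-0.43,-0.03,0,0,-0.0115]
}}

```text
time_s: 10.7
position: [516.7, 280.4, 276.5]
eef_rot: [-0.007, 0.319, 0.948, -0.006]
ft_force: [1.4, -0.1, -5.0]
grip_width: 18.2
```

```bash
python3 - <<'E'
from h import *
s=ctrl.sense(); print(s['grip_width'],s['ft_force'],cur()[0])
A=np.array
p,r=plan(A([492,180,287]),tool(90),10)
E
```

```text
18.1532257456357 [ 1.4055671  -0.13980384 -5.00931719] [516.70847601 280.41673278 276.53479132]
-0.2, -0.48, -0.05, -0.0002, -0.0002, -0.0103,
-0.17, -0.49, -0.05, -0.0002, -0.0002, -0.0103,
-0.14, -0.5, -0.05, -0.0002, -0.0002, -0.0103,
-0.11, -0.5, -0.05, -0.0002, -0.0003, -0.0103,
-0.08, -0.51, -0.05, -0.0002, -0.0002, -0.0103,
-0.04, -0.52, -0.05, -0.0002, -0.0003, -0.0104,
-0.01, -0.52, -0.05, -0.0002, -0.0002, -0.0103,
0.02, -0.52, -0.05, -0.0002, -0.0003, -0.0104,
0.05, -0.51, -0.04, -0.0002, -0.0002, -0.0103,
0.09, -0.51, -0.05, -0.0001, -0.0003, -0.0104,
max [2.00e-01 5.20e-01 5.00e-02 2.00e-04 3.00e-04 1.04e-02] end [492.  179.9 287. ]
```

Request:
{"op": "servo_tool", "data": {
  "series": [-0.2,-0.48,-0.05,-0.0002,-0.0002,-0.0103,-0.17,-0.49,-0.05,-0.0002,-0.0002,-0.0103,-0.14,-0.5,-0.05,-0.0002,-0.0002,-0.0103,-0.11,-0.5,-0.05,-0.0002,-0.0003,-0.0103,-0.08,-0.51,-0.05,-0.0002,-0.0002,-0.0103,-0.04,-0.52,-0.05,-0.0002,-0.0003,-0.0103,-0.01,-0.5,-0.05,-0.0002,-0.0002,-0.0103,0.02,-0.45,-0.05,-0.0002,-0.0003,-0.01,0.05,-0.4,-0.04,-0.0002,-0.0002,-0.008,0.05,-0.3,-0.05,-0.0001,-0.0003,-0.004]
}}

```text
time_s: 11.7
position: [488.2, 181.7, 280.2]
eef_rot: [-0.005, 0.015, 1.0, -0.002]
ft_force: [0.1, -0.4, -5.5]
grip_width: 18.3
```

```bash
cat >> h.py <<'E'
def barplan(b0,b1,t0,t1,n,yaw=90,p=None,r=None):
    """move bar centre b0->b1 and tilt t0->t1 in n rows (pose chain)"""
    if p is None: p,r=cur()
    off=np.array([0,0,19.])
    out=[]
    for k in range(1,n+1):
        b=b0+(np.array(b1)-b0)*k/n; T=tool(yaw,t0+(t1-t0)*k/n); tp=b+T.apply(off)
        d=r.inv().apply(tp-p); rv=(r.inv()*T).as_rotvec()
        row=np.r_[np.round(d/20,2),np.round(rv/(2*np.pi),4)]
        out.append(row); p=p+r.apply(row[:3]*20); r=r*R.from_rotvec(row[3:]*2*np.pi)
    out=np.array(out)
    for row in out: print(', '.join('%g'%v for v in row)+',')
    print('max',np.abs(out).max(0),'endTCP',np.round(p,1))
    return p,r
def bar():
    p,r=cur(); return p-r.apply([0,0,19.])
E
python3 - <<'E'
from h import *
s=ctrl.sense(); print(s['grip_width'],s['ft_force'],cur()[0],bar(),s['joints'])
r=cur()[1]; print(np.round(r.as_matrix(),3))
barplan(bar(),[492,80,304],0,20,10)
E
```

```text
18.26202772557102 [ 0.05623342 -0.3902097  -5.48312588] [488.21259291 181.66219646 280.20582946] [488.40565484 181.73815672 299.20469672] [ 0.21689468  0.27030974 -0.05262534  1.25864489 -0.00171758  0.24767023]
[[-0.999  0.031 -0.01 ]
 [ 0.031  1.    -0.004]
 [ 0.01  -0.004 -1.   ]]
-0.04, -0.47, -0.02, -0.0062, -0.0015, -0.0049,
-0.02, -0.48, -0.05, -0.0056, -0, -0,
-0.02, -0.47, -0.06, -0.0055, -0, -0,
-0.02, -0.47, -0.07, -0.0056, -0, -0,
-0.01, -0.47, -0.1, -0.0055, -0, -0,
-0.02, -0.46, -0.11, -0.0056, -0, -0,
-0.02, -0.46, -0.13, -0.0055, -0, -0,
-0.02, -0.45, -0.15, -0.0056, -0, -0,
-0.02, -0.45, -0.16, -0.0056, -0, -0,
-0.01, -0.45, -0.18, -0.0055, -0, -0,
max [0.04   0.48   0.18   0.0062 0.0015 0.0049] endTCP [491.9  86.4 286.1]
```

Request:
{"op": "servo_tool", "data": {
  "series": [-0.04,-0.47,-0.02,-0.006,-0.0015,-0.005,-0.02,-0.48,-0.05,-0.0056,0,0,-0.02,-0.47,-0.06,-0.0055,0,0,-0.02,-0.47,-0.07,-0.0056,0,0,-0.02,-0.47,-0.1,-0.0055,0,0,-0.02,-0.46,-0.11,-0.0056,0,0,-0.02,-0.46,-0.13,-0.0055,0,0,-0.02,-0.4,-0.14,-0.0056,0,0,-0.02,-0.3,-0.12,-0.005,0,0,-0.01,-0.2,-0.08,-0.004,0,0]
}}

```text
time_s: 12.7
position: [487.0, 91.6, 280.3]
eef_rot: [-0.003, -0.002, 0.985, 0.171]
ft_force: [0.3, -0.5, -5.8]
grip_width: 17.9
```

```bash
python3 - <<'E'
from h import *
s=ctrl.sense(); print(s['grip_width'],s['ft_force'],cur()[0],bar(),s['joints'])
r=cur()[1]; print(np.round(r.as_matrix(),3)); t=np.degrees(np.arctan2(r.as_matrix()[1,2],-r.as_matrix()[2,2])); print('tilt',t)
c2=viewer.camera('scene'); cv2.imwrite('pics/scene3.png',cv2.resize(c2['color'][100:340,170:450],None,fx=2.5,fy=2.5))
c2=viewer.camera('top'); cv2.imwrite('pics/top3.png',cv2.resize(c2['color'][130:290,150:330],None,fx=3.7,fy=3.7))
barplan(bar(),[492,58,300],t,48,15)
E
```

```text
17.88129746922069 [ 0.26010939 -0.47618673 -5.78470176] [487.00348084  91.55181653 280.28613181] [487.13180464  85.16622541 298.18048173] [-0.18491389  0.22401181 -0.16391815  1.25539888  0.33536349 -0.20121276]
[[-1.    -0.003 -0.007]
 [-0.005  0.942  0.336]
 [ 0.005  0.336 -0.942]]
tilt 19.638919616821124
-0.02, -0.05, -0.04, -0.0053, -0.0011, 0.0002,
-0.02, -0.05, -0.04, -0.0053, -0, 0,
-0.01, -0.05, -0.04, -0.0052, -0, 0,
-0.02, -0.05, -0.04, -0.0053, -0, 0,
-0.02, -0.04, -0.05, -0.0053, -0, 0,
-0.01, -0.04, -0.05, -0.0052, -0, 0,
-0.02, -0.05, -0.05, -0.0053, -0, 0,
-0.01, -0.04, -0.06, -0.0052, -0, 0,
-0.02, -0.04, -0.06, -0.0053, -0, 0,
-0.01, -0.03, -0.06, -0.0052, -0, 0,
-0.02, -0.04, -0.06, -0.0053, -0, 0,
-0.02, -0.03, -0.06, -0.0052, -0, 0,
-0.01, -0.03, -0.07, -0.0053, -0, 0,
-0.02, -0.03, -0.06, -0.0052, -0, 0,
-0.01, -0.02, -0.07, -0.0053, -0, 0,
max [0.02   0.05   0.07   0.0053 0.0011 0.0002] endTCP [491.9  72.2 287.3]
```

View pics/scene3.png

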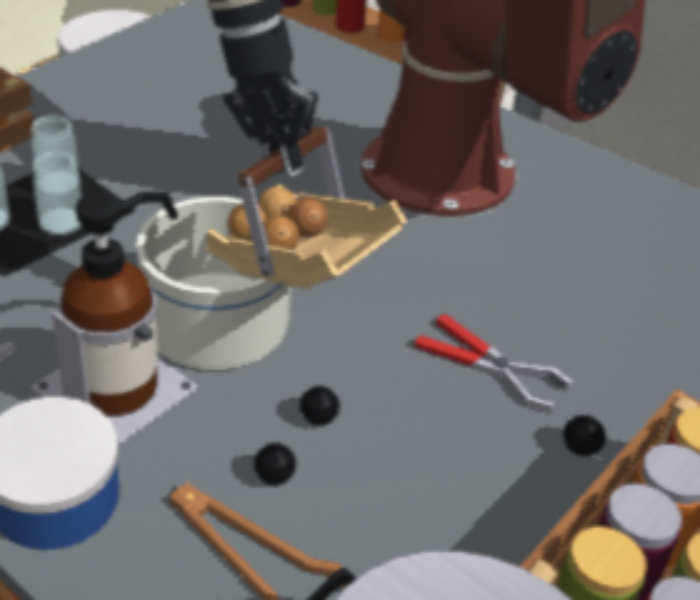

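View pics/top3.png

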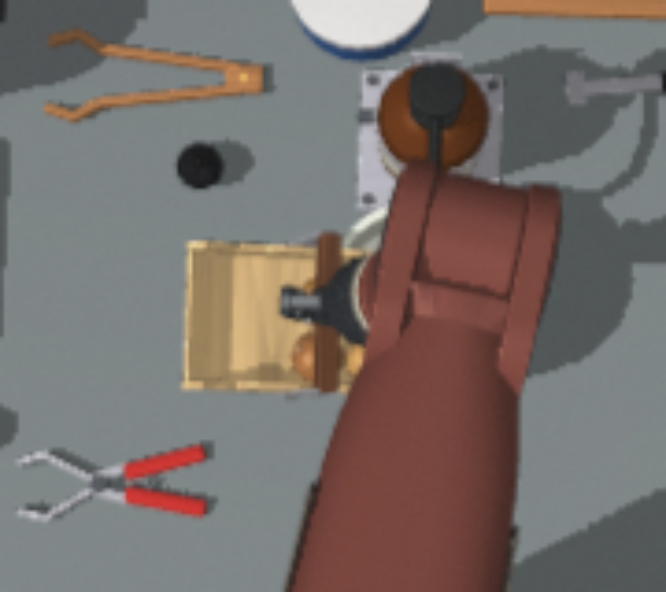

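Request:
{"op": "servo_tool", "data": {
  "series": [-0.03,-0.06,-0.04,-0.0053,-0.001,0,-0.02,-0.05,-0.05,-0.0053,0,0,-0.02,-0.05,-0.05,-0.0053,0,0,-0.02,-0.05,-0.05,-0.0053,0,0,-0.02,-0.05,-0.05,-0.0053,0,0,-0.02,-0.05,-0.06,-0.0053,0,0,-0.02,-0.05,-0.06,-0.0053,0,0,-0.02,-0.05,-0.06,-0.0053,0,0,-0.02,-0.05,-0.06,-0.0053,0,0,-0.02,-0.05,-0.06,-0.0053,0,0]
}}

```text
time_s: 13.8
position: [492.3, 78.8, 286.0]
eef_rot: [0.001, -0.004, 0.941, 0.337]
ft_force: [-0.4, 0.0, -3.2]
grip_width: 18.6
```

```bash
python3 - <<'E'
from h import *
s=ctrl.sense(); print(s['grip_width'],s['ft_force'],cur()[0],bar(),s['joints'])
r=cur()[1]; t=np.degrees(np.arctan2(r.as_matrix()[1,2],-r.as_matrix()[2,2])); print('tilt',t)
c2=viewer.camera('scene'); cv2.imwrite('pics/scene4.png',cv2.resize(c2['color'][100:340,170:450],None,fx=2.5,fy=2.5))
barplan(bar(),[491,52,300],t,50,8)
E
```

```text
18.602131395960086 [-3.99651261e-01  1.67009232e-03 -3.23340518e+00] [492.31624008  78.75397391 286.04658293] [492.33200606  66.6830637  300.71944489] [-0.39629076  0.34262434 -0.14578407  1.39076671  0.62580954 -0.5047962 ]
tilt 39.44307550367027
0.01, -0.05, -0.06, -0.0033, -0.0002, 0.001,
0.01, -0.04, -0.05, -0.0037, -0, 0,
0, -0.05, -0.06, -0.0037, -0, 0,
0.01, -0.04, -0.06, -0.0036, -0, 0,
0.01, -0.04, -0.06, -0.0037, -0, 0,
0.01, -0.04, -0.07, -0.0037, -0, 0,
0.01, -0.04, -0.06, -0.0036, -0, 0,
0.01, -0.04, -0.07, -0.0037, -0, 0,
max [0.01   0.05   0.07   0.0037 0.0002 0.001 ] endTCP [490.9  66.5 287.7]
```

View pics/scene4.png

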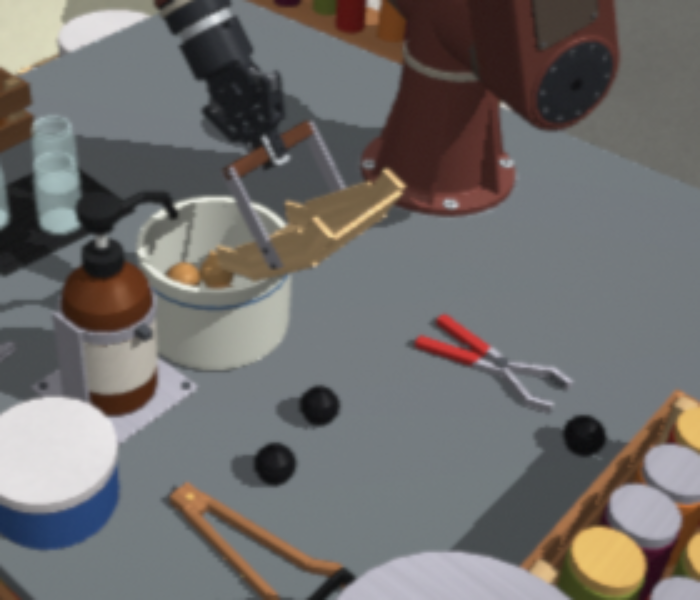

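Request:
{"op": "servo_tool", "data": {
  "series": [0.01,-0.05,-0.05,-0.0033,0,0.001,0.01,-0.05,-0.05,-0.0037,0,0,0.01,-0.05,-0.05,-0.0037,0,0,0.01,-0.04,-0.06,-0.0037,0,0,0.01,-0.04,-0.06,-0.0037,0,0,0.01,-0.04,-0.06,-0.0037,0,0,0.01,-0.04,-0.06,-0.003,0,0,0,0,0,0,0,0,0,0,0,0,0,0,0,0,0,0,0,0]
}}

```text
time_s: 14.85
position: [491.7, 67.1, 287.0]
eef_rot: [0.0, -0.0, 0.909, 0.416]
ft_force: [-0.0, 0.3, -4.1]
grip_width: 18.3
```

```bash
python3 - <<'E'
from h import *
s=ctrl.sense(); print(s['grip_width'],s['ft_force'],cur()[0],bar(),s['joints'])
r=cur()[1]; t=np.degrees(np.arctan2(r.as_matrix()[1,2],-r.as_matrix()[2,2])); print('tilt',t)
c2=viewer.camera('scene'); cv2.imwrite('pics/scene5.png',cv2.resize(c2['color'][100:340,170:450],None,fx=2.5,fy=2.5))
c=viewer.camera('wrist'); save(c,'wrist5.png')
p,r=barplan(bar(),[491,90,302],t,5,12)
p,r=plan(np.array([510,230,285]),tool(65),10,p,r)
E
```

```text
18.283091770624107 [-0.03737614  0.26474658 -4.07322383] [491.69789396  67.0642646  286.96618467] [491.69949934  52.68860003 299.38956045] [-0.4873077   0.4397616  -0.12398544  1.50368834  0.73219276 -0.68172571]
tilt 49.16659168338962
0, 0.05, 0.11, 0.0102, -0, 0.0001,
0.01, 0.05, 0.1, 0.0102, -0, 0,
-0, 0.06, 0.09, 0.0103, 0, 0,
0, 0.07, 0.09, 0.0102, 0, 0,
0, 0.07, 0.08, 0.0102, 0, 0,
0.01, 0.08, 0.06, 0.0102, 0, 0,
-0, 0.08, 0.06, 0.0103, 0, 0,
0, 0.09, 0.05, 0.0102, 0, 0,
0.01, 0.09, 0.04, 0.0102, 0, 0,
-0, 0.09, 0.04, 0.0102, 0, 0,
0, 0.09, 0.02, 0.0102, 0, 0,
0, 0.09, 0.01, 0.0103, 0, 0,
max [1.00e-02 9.00e-02 1.10e-01 1.03e-02 0.00e+00 1.00e-04] endTCP [491.1  91.6 283. ]
-0.09, 0.69, 0.05, 0.0014, -0.0003, 0.0069,
-0.07, 0.69, 0.04, 0.0014, -0.0003, 0.0069,
-0.03, 0.7, 0.04, 0.0014, -0.0003, 0.007,
-0, 0.7, 0.03, 0.0013, -0.0003, 0.0069,
0.03, 0.7, 0.03, 0.0014, -0.0003, 0.007,
0.06, 0.7, 0.02, 0.0013, -0.0003, 0.0069,
0.08, 0.69, 0.02, 0.0014, -0.0003, 0.007,
0.12, 0.69, 0.01, 0.0014, -0.0003, 0.0069,
0.14, 0.68, -0, 0.0013, -0.0003, 0.007,
0.18, 0.68, -0.01, 0.0014, -0.0003, 0.0069,
max [1.8e-01 7.0e-01 5.0e-02 1.4e-03 3.0e-04 7.0e-03] end [510.  230.1 285.1]
```

View pics/scene5.png

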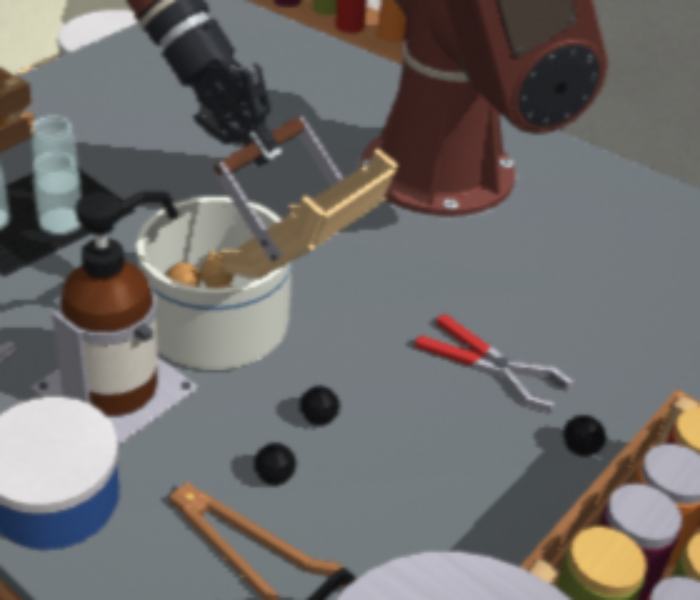

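View pics/wrist5.png

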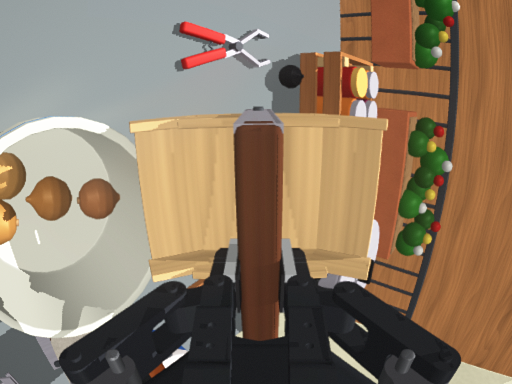

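Request:
{"op": "servo_tool", "data": {
  "series": [0,0.05,0.08,0.011,0,0,0,0.07,0.07,0.0122,0,0,0,0.1,0.06,0.0122,0,0,0,0.13,0.05,0.0122,0,0,0,0.15,0.04,0.0122,0,0,0,0.2,0.02,0.0122,0,0,0,0.2,0,0.0122,0,0,0,0.25,0,0.0122,0,0,0,0.3,0,0.0122,0,0,0,0.4,0,0.0122,0,0]
}}

```text
time_s: 15.95
position: [490.4, 106.4, 298.7]
eef_rot: [0.002, 0.003, 0.999, 0.037]
ft_force: [-0.2, 0.1, -4.1]
grip_width: 18.1
```

```bash
python3 - <<'E'
from h import *
s=ctrl.sense(); print(s['grip_width'],s['ft_force'],cur()[0],bar(),s['joints'])
r=cur()[1]; t=np.degrees(np.arctan2(r.as_matrix()[1,2],-r.as_matrix()[2,2])); print('tilt',t)
p,r=plan(np.array([547.5,374,240]),tool(13.),20)
E
```

```text
18.054625074024734 [-0.17610994  0.08056227 -4.12554561] [490.36703929 106.35935614 298.67684881] [490.28940143 104.94436679 317.62392715] [ 0.01904885  0.20505895 -0.09254018  1.26767788  0.07445054  0.02457691]
tilt 4.270985562930819
-0.14, 0.66, 0.2, 0.0005, -0.0004, 0.0106,
-0.09, 0.67, 0.19, 0.0005, -0.0004, 0.0106,
-0.05, 0.67, 0.19, 0.0005, -0.0004, 0.0107,
-0, 0.67, 0.19, 0.0005, -0.0004, 0.0106,
0.04, 0.67, 0.19, 0.0005, -0.0004, 0.0107,
0.09, 0.67, 0.19, 0.0005, -0.0004, 0.0106,
0.13, 0.66, 0.18, 0.0005, -0.0004, 0.0107,
0.18, 0.65, 0.18, 0.0005, -0.0004, 0.0106,
0.22, 0.64, 0.18, 0.0005, -0.0004, 0.0107,
0.26, 0.62, 0.18, 0.0006, -0.0004, 0.0106,
0.3, 0.61, 0.17, 0.0005, -0.0004, 0.0107,
0.35, 0.58, 0.17, 0.0006, -0.0004, 0.0106,
0.38, 0.56, 0.17, 0.0005, -0.0004, 0.0107,
0.42, 0.54, 0.17, 0.0006, -0.0003, 0.0106,
0.46, 0.51, 0.16, 0.0005, -0.0004, 0.0107,
0.49, 0.47, 0.16, 0.0006, -0.0003, 0.0106,
0.52, 0.44, 0.16, 0.0005, -0.0004, 0.0107,
0.55, 0.41, 0.15, 0.0006, -0.0003, 0.0106,
0.57, 0.37, 0.15, 0.0005, -0.0004, 0.0107,
0.6, 0.33, 0.15, 0.0006, -0.0003, 0.0106,
max [6.00e-01 6.70e-01 2.00e-01 6.00e-04 4.00e-04 1.07e-02] end [547.5 374.  240.1]
```

Request:
{"op": "servo_tool", "data": {
  "series": [-0.14,0.66,0.05,0.001,-0.0004,0.0106,-0.09,0.67,0.05,0.001,-0.0004,0.0106,-0.05,0.67,0.05,0.001,-0.0004,0.0106,0,0.67,0.1,0.001,-0.0004,0.0106,0.04,0.67,0.1,0.001,-0.0004,0.0106,0.09,0.67,0.15,0.0005,-0.0004,0.0106,0.13,0.66,0.2,0.0005,-0.0004,0.0106,0.18,0.65,0.2,0.0005,-0.0004,0.0106,0.22,0.64,0.2,0.0005,-0.0004,0.0106,0.26,0.62,0.2,0.0005,-0.0004,0.0106]
}}

```text
time_s: 16.95
position: [513.2, 251.0, 281.3]
eef_rot: [0.0, 0.339, 0.941, 0.014]
ft_force: [-0.8, -0.3, -3.5]
grip_width: 17.9
```

```bash
python3 - <<'E'
from h import *
s=ctrl.sense(); print(s['grip_width'],s['ft_force'],cur()[0])
p,r=plan(np.array([547.5,374,220]),tool(13.),10)
E
```

```text
17.87387925885298 [-0.84833736 -0.34226037 -3.45984586] [513.23574886 251.00306996 281.31870749]
0.26, 0.57, 0.32, 0.0004, -0.0003, 0.0104,
0.29, 0.56, 0.32, 0.0004, -0.0003, 0.0104,
0.33, 0.54, 0.32, 0.0004, -0.0003, 0.0104,
0.37, 0.52, 0.32, 0.0003, -0.0003, 0.0104,
0.4, 0.49, 0.32, 0.0004, -0.0003, 0.0104,
0.43, 0.46, 0.32, 0.0004, -0.0002, 0.0104,
0.46, 0.44, 0.31, 0.0003, -0.0002, 0.0104,
0.49, 0.41, 0.31, 0.0004, -0.0003, 0.0104,
0.52, 0.37, 0.31, 0.0003, -0.0002, 0.0104,
0.54, 0.34, 0.31, 0.0004, -0.0003, 0.0103,
max [5.40e-01 5.70e-01 3.20e-01 4.00e-04 3.00e-04 1.04e-02] end [547.5 374.1 220. ]
```

Request:
{"op": "servo_tool", "data": {
  "series": [0.26,0.57,0.2,0.0004,-0.0003,0.0104,0.29,0.56,0.25,0.0004,-0.0003,0.0104,0.33,0.54,0.3,0.0004,-0.0003,0.0104,0.37,0.52,0.3,0.0004,-0.0003,0.0104,0.4,0.49,0.3,0.0004,-0.0003,0.0104,0.43,0.46,0.3,0.0004,-0.0002,0.0104,0.46,0.44,0.3,0.0004,-0.0002,0.0104,0.48,0.4,0.3,0.0004,-0.0003,0.0104,0.4,0.3,0.3,0.0003,-0.0002,0.009,0.25,0.2,0.3,0.0003,-0.0002,0.006]
}}

```text
time_s: 17.95
position: [539.9, 374.2, 224.2]
eef_rot: [-0.007, 0.617, 0.787, -0.002]
ft_force: [-0.7, 0.7, -3.4]
grip_width: 18.2
```

```bash
python3 - <<'E'
from h import *
s=ctrl.sense(); print(s['grip_width'],s['ft_force'],cur()[0],np.round(cur()[1].as_matrix(),3))
p,r=plan(np.array([547.5,374,125]),tool(13.),10)
E
```

```text
18.18075676236609 [-0.71654629  0.67133248 -3.4022543 ] [539.86882692 374.21619363 224.16321461] [[-0.237  0.971 -0.013]
 [ 0.971  0.238  0.006]
 [ 0.009 -0.011 -1.   ]]
-0.01, 0.04, 0.5, -0.0002, -0.0001, 0.0002,
-0.01, 0.04, 0.49, -0.0002, -0.0001, 0.0002,
-0.01, 0.04, 0.5, -0.0002, -0.0002, 0.0002,
-0.01, 0.04, 0.49, -0.0002, -0.0001, 0.0002,
-0.02, 0.04, 0.5, -0.0002, -0.0002, 0.0002,
-0.01, 0.04, 0.5, -0.0001, -0.0001, 0.0002,
-0.01, 0.04, 0.49, -0.0002, -0.0002, 0.0002,
-0.02, 0.04, 0.5, -0.0001, -0.0001, 0.0002,
-0.01, 0.04, 0.49, -0.0002, -0.0002, 0.0002,
-0.01, 0.04, 0.5, -0.0001, -0.0001, 0.0002,
max [2.e-02 4.e-02 5.e-01 2.e-04 2.e-04 2.e-04] end [547.5 374.1 124.9]
```

Request:
{"op": "servo_tool", "data": {
  "series": [-0.01,0.04,0.5,-0.0002,-0.0001,0.0002,-0.01,0.04,0.5,-0.0002,-0.0001,0.0002,-0.01,0.04,0.5,-0.0002,-0.0002,0.0002,-0.01,0.04,0.5,-0.0002,-0.0001,0.0002,-0.01,0.04,0.5,-0.0002,-0.0001,0.0002,-0.01,0.04,0.5,-0.0002,-0.0001,0.0002,-0.01,0.04,0.5,-0.0002,-0.0001,0.0002,-0.01,0.04,0.4,-0.0002,-0.0001,0.0002,-0.01,0.04,0.3,-0.0002,-0.0001,0.0002,-0.01,0.04,0.2,-0.0002,-0.0001,0.0002]
}}

```text
time_s: 18.95
position: [545.5, 374.1, 127.6]
eef_rot: [-0.001, 0.622, 0.783, 0.0]
ft_force: [0.3, 0.2, -3.0]
grip_width: 18.3
```

```bash
python3 - <<'E'
from h import *
s=ctrl.sense(); print(s['grip_width'],s['ft_force'],cur()[0],np.round(cur()[1].as_matrix(),3))
p,r=plan(np.array([547.5,374,111.7]),tool(13.),5)
E
```

```text
18.267073687327855 [ 0.27970028  0.20861745 -2.95366008] [545.53802469 374.08708436 127.63939332] [[-0.227  0.974 -0.002]
 [ 0.974  0.227  0.002]
 [ 0.003 -0.001 -1.   ]]
-0.01, 0.02, 0.16, -0, -0.0001, 0.0001,
-0, 0.02, 0.16, -0, -0.0001, 0.0001,
-0.01, 0.02, 0.16, -0.0001, -0.0001, 0.0001,
-0, 0.02, 0.16, -0, -0.0001, 0,
-0.01, 0.02, 0.16, -0.0001, -0, 0.0001,
max [1.0e-02 2.0e-02 1.6e-01 1.0e-04 1.0e-04 1.0e-04] end [547.6 374.  111.6]
```

Request:
{"op": "servo_tool", "data": {
  "series": [0,0,0.15,0,0,0,0,0,0.15,0,0,0,0,0,0.12,0,0,0,0,0,0.1,0,0,0,0,0,0.08,0,0,0,0,0,0.06,0,0,0,0,0,0.03,0,0,0,0,0,0,0,0,0,0,0,0,0,0,0,0,0,0,0,0,0]
}}

```text
time_s: 19.95
position: [546.2, 374.5, 113.5]
eef_rot: [-0.001, 0.622, 0.783, 0.001]
ft_force: [-0.0, -0.2, -2.8]
grip_width: 18.0
```

Request:
{"op": "servo_tool", "data": {
  "series": [0,0,0.05,0,0,0,0,0,0.05,0,0,0,0,0,0.03,0,0,0,0,0,0,0,0,0,0,0,0,0,0,0]
}}

```text
schema error: expected 10 rows
```

Request:
{"op": "servo_tool", "data": {
  "series": [0,0,0.05,0,0,0,0,0,0.05,0,0,0,0,0,0.02,0,0,0,0,0,0,0,0,0,0,0,0,0,0,0,0,0,0,0,0,0,0,0,0,0,0,0,0,0,0,0,0,0,0,0,0,0,0,0,0,0,0,0,0,0]
}}

```text
time_s: 20.95
position: [546.3, 374.8, 111.8]
eef_rot: [-0.001, 0.621, 0.783, 0.002]
ft_force: [-0.4, -0.1, -1.1]
grip_width: 18.3
```

Request:
{"op": "servo_tool", "data": {
  "series": [0,0,0,0,0,0,0,0,0,0,0,0,0,0,0,0,0,0,0,0,0,0,0,0,0,0,0,0,0,0,0,0,0,0,0,0,0,0,0,0,0,0,0,0,0,0,0,0,0,0,0,0,0,0,0,0,0,0,0,0],
  "fingers": 1
}}

```text
time_s: 21.95
position: [547.4, 375.2, 112.6]
eef_rot: [-0.0, 0.622, 0.783, 0.003]
ft_force: [-0.2, -0.1, 0.1]
grip_width: 85.6
```

Request:
{"op": "servo_tool", "data": {
  "series": [0,0,-0.3,0,0,0,0,0,-0.6,0,0,0,0,0,-0.9,0,0,0,0,0,-1,0,0,0,0,0,-1,0,0,0,0,0,-1,0,0,0,0,0,-1,0,0,0,0,0,-1,0,0,0,0,0,-1,0,0,0,0,0,-1,0,0,0]
}}

```text
time_s: 22.95
position: [545.6, 373.7, 302.1]
eef_rot: [-0.0, 0.621, 0.783, 0.003]
ft_force: [0.3, 0.4, -0.1]
grip_width: 85.1
```

```bash
python3 - <<'E'
from h import *
s=ctrl.sense(); print(s['grip_width'],s['ft_force'],cur()[0],s['joints'])
c2=viewer.camera('scene'); cv2.imwrite('pics/scene6.png',cv2.resize(c2['color'][100:340,170:450],None,fx=2.5,fy=2.5))
c=viewer.camera('wrist'); save(c,'wrist6.png')
ct=viewer.camera('top'); save(ct,'top6.png'); cv2.imwrite('pics/top6c.png',cv2.resize(ct['color'][130:290,130:400],None,fx=2.9,fy=2.9))
for n,c in (('scene',c2),('top',ct)):
  for l in ['pump_top','crock','trug','onion1']:
    print(n,l,[(np.round(towld(c,d['point'])).tolist(),round(d['confidence'],2)) for d in viewer.spot_in(n,l)])
E
```

```text
85.11531163425337 [ 0.28456999  0.37010589 -0.09096475] [545.61811998 373.68644057 302.14157608] [0.48865245 0.54591791 0.4225828  1.44150752 0.00283786 1.82996617]
scene pump_top [([691.0, -3.0, 280.0], 0.64)]
scene crock [([526.0, 17.0, 91.0], 0.89), ([332.0, 301.0, 13.0], 0.2)]
scene trug [([553.0, 373.0, 13.0], 0.98)]
scene onion1 [([560.0, 214.0, 35.0], 0.71), ([668.0, 238.0, 40.0], 0.71), ([518.0, -62.0, 56.0], 0.63), ([471.0, -40.0, 51.0], 0.6), ([384.0, 469.0, 40.0], 0.6)]
top pump_top [([676.0, -7.0, 287.0], 0.73), ([598.0, -408.0, 72.0], 0.16)]
top crock [([536.0, 2.0, 14.0], 0.92), ([523.0, -327.0, 61.0], 0.61)]
top trug [([547.0, 354.0, 16.0], 0.66), ([678.0, -6.0, 291.0], 0.52)]
top onion1 [([466.0, -44.0, 58.0], 0.7), ([521.0, 56.0, 51.0], 0.59), ([511.0, -67.0, 54.0], 0.49), ([652.0, 226.0, 43.0], 0.43), ([539.0, -1.0, 14.0], 0.21)]
```

View pics/scene6.png

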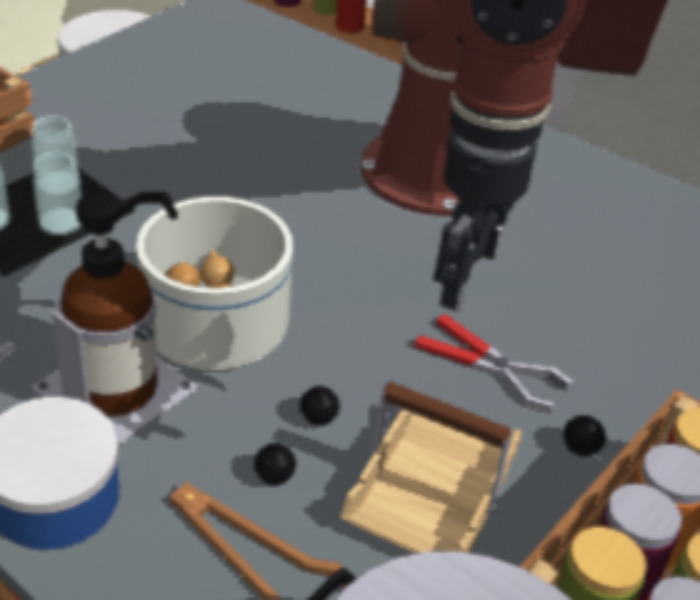

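View pics/top6c.png

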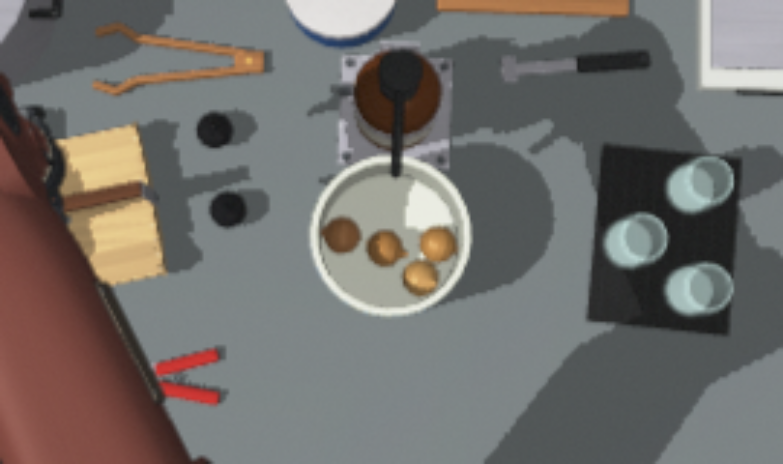

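```bash
python3 - <<'E'
from h import *
c=viewer.camera('top')
print(pix(c,225+242.5/5.6,140+80.5/5.6,290), pix(c,225+231/5.6,140+160/5.6,4), 'crockc', pix(c,225+222/5.6,140+397/5.6,140))
cv2.imwrite('pics/pump7.png',cv2.resize(c['color'][135:210,230:305],None,fx=8,fy=8,interpolation=cv2.INTER_CUBIC))
for P in ([684,-6,290],[658,-6,290],[710,-6,290],[684,20,290],[684,-32,290]): print(P,(proj(c,P)-[230,135]+.5)*8)
E
```

```text
[689.06242707  -9.40018879 290.        ] [690.64805248  -9.29380207   4.        ] crockc [512.96551996  -4.8604345  140.        ]
[684, -6, 290] [301.92154458 170.78019571]
[658, -6, 290] [300.32551503 232.62748933]
[710, -6, 290] [303.5117953  109.15683592]
[684, 20, 290] [239.21091108 168.97682952]
[684, -32, 290] [364.61544224 172.58308063]
```

View pics/pump7.png

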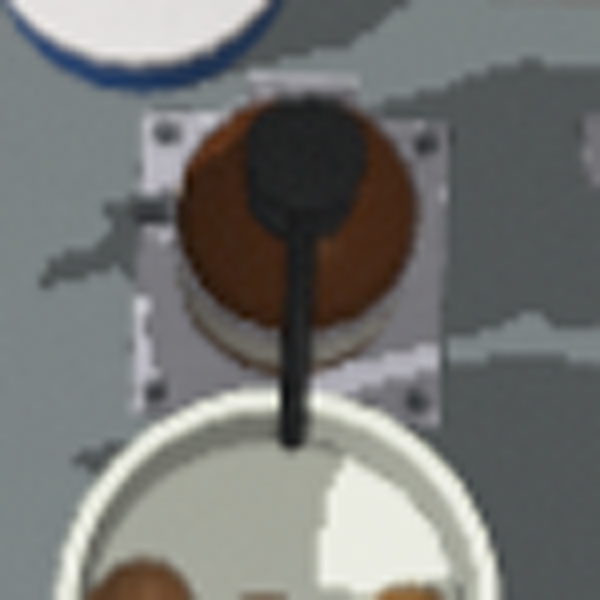

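Request:
{"op": "servo_tool", "data": {
  "series": [-0.5,0.06,-0.4,0,0,0,-0.9,0.12,-0.6,0,0,0,-1,0.13,-0.6,0,0,0,-1,0.13,-0.2,0,0,0,-1,0.13,0,0,0,0,-1,0.13,0,0,0,0,-1,0.13,0,0,0,0,-1,0.13,0,0,0,0,-1,0.13,0,0,0,0,-1,0.13,0,0,0,0],
  "fingers": 0,
  "grip_force": 30
}}

```text
time_s: 24.55
position: [617.7, 178.9, 346.7]
eef_rot: [0.003, 0.622, 0.783, 0.005]
ft_force: [0.3, 0.1, 0.1]
grip_width: -0.1
```

```bash
python3 - <<'E'
from h import *
s=ctrl.sense(); print(s['grip_width'],s['ft_force'],cur()[0],s['joints'])
p,r=plan(np.array([689,-9,330]),tool(13.),12)
E
```

```text
-0.13567464184050038 [0.33993658 0.05723518 0.12753996] [617.65039205 178.89570948 346.69398642] [0.16728231 0.50499385 0.4692813  1.5240907  0.00202997 1.51021792]
-0.83, 0.11, 0.07, 0.0001, -0, 0,
-0.83, 0.11, 0.07, 0.0002, -0, 0,
-0.83, 0.11, 0.07, 0.0001, -0, 0,
-0.83, 0.11, 0.07, 0.0002, -0, 0,
-0.83, 0.11, 0.07, 0.0001, -0, 0,
-0.83, 0.11, 0.07, 0.0002, -0, 0,
-0.83, 0.11, 0.07, 0.0001, -0, 0,
-0.83, 0.12, 0.07, 0.0002, -0, 0,
-0.83, 0.11, 0.07, 0.0001, -0.0001, 0,
-0.83, 0.12, 0.07, 0.0002, -0, 0.0001,
-0.83, 0.11, 0.07, 0.0001, -0.0001, 0,
-0.83, 0.12, 0.06, 0.0002, -0, 0.0001,
max [8.3e-01 1.2e-01 7.0e-02 2.0e-04 1.0e-04 1.0e-04] end [689.  -9. 330.]
```

Request:
{"op": "servo_tool", "data": {
  "series": [-1,0.14,0.06,0.0002,0,0,-1,0.14,0.06,0.0002,0,0,-1,0.14,0.06,0.0002,0,0,-1,0.14,0.06,0.0002,0,0,-1,0.14,0.06,0.0002,0,0,-1,0.14,0.06,0.0002,0,0,-1,0.14,0.06,0.0002,0,0,-1,0.14,0.06,0.0002,0,0,-0.9,0.12,0.06,0.0002,0,0,-0.6,0.1,0.06,0,0,0]
}}

```text
time_s: 25.55
position: [689.2, -26.7, 347.9]
eef_rot: [0.005, 0.626, 0.78, 0.002]
ft_force: [-0.2, 0.0, -0.1]
grip_width: 0.3
```

```bash
python3 - <<'E'
from h import *
s=ctrl.sense(); print(s['grip_width'],s['ft_force'],cur()[0],s['joints'])
p,r=plan(np.array([689,-9,305]),tool(13.),4)
E
```

```text
0.322782242313337 [-0.19774029  0.0245555  -0.07399194] [689.24317743 -26.68170625 347.88655593] [-1.44196678e-01  6.27797525e-01  6.82457922e-01  1.61432109e+00
 -8.09502703e-04  1.20941538e+00]
0.22, 0.04, 0.54, 0.0004, 0.0002, -0.0004,
0.22, 0.04, 0.53, 0.0004, 0.0002, -0.0004,
0.22, 0.04, 0.54, 0.0004, 0.0002, -0.0004,
0.21, 0.05, 0.53, 0.0004, 0.0002, -0.0003,
max [2.2e-01 5.0e-02 5.4e-01 4.0e-04 2.0e-04 4.0e-04] end [689.   -9.  305.1]
```

Request:
{"op": "servo_tool", "data": {
  "series": [0.22,0.04,0.4,0.0004,0.0002,-0.0004,0.22,0.04,0.4,0.0004,0.0002,-0.0004,0.22,0.04,0.4,0.0004,0.0002,-0.0004,0.21,0.04,0.4,0.0004,0.0002,-0.0004,0,0,0.2,0,0,0,0,0,0,0,0,0,0,0,0,0,0,0,0,0,0,0,0,0,0,0,0,0,0,0,0,0,0,0,0,0]
}}

```text
time_s: 26.55
position: [687.9, -7.4, 310.3]
eef_rot: [-0.0, 0.622, 0.783, 0.0]
ft_force: [0.2, -0.6, 0.4]
grip_width: -0.2
```

```bash
python3 - <<'E'
from h import *
s=ctrl.sense(); print(s['grip_width'],s['ft_force'],cur()[0],np.round(cur()[1].as_matrix(),3))
c=viewer.camera('wrist'); save(c,'wrist8.png')
p,r=plan(np.array([689,-9,305]),tool(13.),4)
E
```

```text
-0.18550486063180677 [ 0.16583334 -0.63189031  0.41206973] [687.89506995  -7.3926962  310.28992365] [[-0.227  0.974 -0.   ]
 [ 0.974  0.227  0.001]
 [ 0.001 -0.    -1.   ]]
-0.02, 0.01, 0.07, -0, -0, 0.0001,
-0.02, 0.01, 0.07, -0, -0, 0.0001,
-0.02, 0.01, 0.06, -0, -0, 0.0001,
-0.03, 0, 0.07, -0, -0.0001, 0,
max [0.03   0.01   0.07   0.     0.0001 0.0001] end [688.9  -9.1 304.9]
```

View pics/wrist8.png

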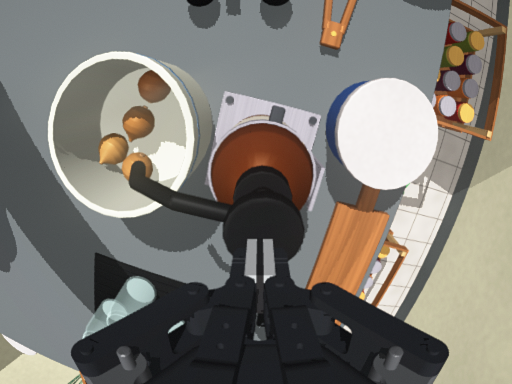

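Request:
{"op": "servo_tool", "data": {
  "series": [-0.03,0.02,0.1,0,0,0,-0.03,0.02,0.2,0,0,0,-0.02,0.01,0.25,0,0,0,0,0,0.25,0,0,0,0,0,0.25,0,0,0,0,0,0.2,0,0,0,0,0,0.2,0,0,0,0,0,0.15,0,0,0,0,0,0.1,0,0,0,0,0,0.1,0,0,0]
}}

```text
time_s: 27.6
position: [689.9, -9.3, 274.6]
eef_rot: [0.002, 0.622, 0.783, 0.001]
ft_force: [-2.3, 0.3, 7.6]
grip_width: -0.2
```

Request:
{"op": "servo_tool", "data": {
  "series": [0,0,0.1,0,0,0,0,0,0.1,0,0,0,0,0,0.1,0,0,0,0,0,0.08,0,0,0,0,0,0.06,0,0,0,0,0,0.06,0,0,0,0,0,0.05,0,0,0,0,0,0.05,0,0,0,0,0,0.05,0,0,0,0,0,0.05,0,0,0]
}}

```text
time_s: 28.6
position: [689.9, -9.3, 270.3]
eef_rot: [0.007, 0.622, 0.783, 0.004]
ft_force: [-2.4, 0.4, 9.2]
grip_width: 0.2
```

Request:
{"op": "servo_tool", "data": {
  "series": [0,0,0.12,0,0,0,0,0,0.14,0,0,0,0,0,0.16,0,0,0,0,0,0.18,0,0,0,0,0,0.2,0,0,0,0,0,0.2,0,0,0,0,0,0.2,0,0,0,0,0,0.2,0,0,0,0,0,0.2,0,0,0,0,0,0.2,0,0,0]
}}

```text
time_s: 29.6
position: [690.1, -9.3, 268.0]
eef_rot: [0.023, 0.621, 0.783, 0.012]
ft_force: [-11.0, 0.6, 27.5]
grip_width: -0.1
```

```bash
python3 - <<'E'
from h import *
c2=viewer.camera('scene'); cv2.imwrite('pics/scene9.png',cv2.resize(c2['color'][100:300,150:350],None,fx=3,fy=3))
print(ctrl.sense()['ft_force'],cur()[0])
E
```

```text
[-9.92850571 -0.07315575 25.89588551] [690.12452634  -9.30486763 267.98749967]
```

Request:
{"op": "servo_tool", "data": {
  "series": [0,0,-0.2,0,0,0,0,0,-0.3,0,0,0,0,0,-0.4,0,0,0,0,0,-0.5,0,0,0,0,0,-0.6,0,0,0,0,0,-0.8,0,0,0,0,0,-1,0,0,0,0,0,-1,0,0,0,0,0,-1,0,0,0,0,0,-0.8,0,0,0]
}}

```text
time_s: 30.65
position: [680.7, -7.7, 405.4]
eef_rot: [0.021, 0.621, 0.783, 0.011]
ft_force: [0.5, 0.7, -0.2]
grip_width: -0.4
```

Request:
{"op": "servo_tool", "data": {
  "series": [-0.5,0,-0.3,0,0,0,-1,-0.4,0,0,0,0,-1,-0.5,0,0,0,0,-1,-0.5,0,0,0,0,-1,-0.5,0,0,0,0,-1,-0.5,0,0,0,0,-1,-0.5,0,0,0,0,-1,-0.5,0,0,0,0,-1,-0.5,0,0,0,0,-0.5,-0.2,0,0,0,0]
}}

```text
time_s: 31.65
position: [639.7, -205.8, 411.5]
eef_rot: [0.019, 0.619, 0.785, 0.011]
ft_force: [-0.3, -0.2, 0.4]
grip_width: -0.1
```

```bash
python3 - <<'E'
from h import *
s=ctrl.sense(); print(s['ft_force'],cur()[0],s['qd'])
c2=viewer.camera('scene'); save(c2,'sceneA.png'); 
a=c2['color']; cv2.imwrite('pics/sceneAc.png',cv2.resize(a[100:340,150:450],None,fx=2.6,fy=2.5))
ct=viewer.camera('top'); cv2.imwrite('pics/topA.png',cv2.resize(ct['color'][100:290,60:400],None,fx=2.3,fy=2.3))
for n,c in (('scene',c2),('top',ct)):
  for l in ['pump_top','crock','trug','jar1','opener','lifter','tongs','onion1']:
    print(n,l,[(np.round(towld(c,d['point'])).tolist(),round(d['confidence'],2)) for d in viewer.spot_in(n,l)])
print(ctrl.sense()['time_s'])
E
```

```text
[-0.31819488 -0.23159414  0.36907193] [ 639.70656216 -205.80652458  411.4658076 ] [-0.14851189  0.06010278  0.10245129  0.05200351  0.01740846 -0.15373244]
scene pump_top [([695.0, -3.0, 285.0], 0.78)]
scene crock [([526.0, 14.0, 92.0], 0.77), ([754.0, 279.0, 14.0], 0.64)]
scene trug [([551.0, 375.0, 14.0], 0.74), ([613.0, -384.0, 75.0], 0.39)]
scene jar1 [([536.0, -305.0, 85.0], 0.96), ([612.0, -389.0, 79.0], 0.76), ([462.0, -398.0, 105.0], 0.7)]
scene opener [([331.0, 303.0, 11.0], 0.91)]
scene lifter [([764.0, -257.0, 11.0], 0.63)]
scene tongs [([753.0, 281.0, 16.0], 0.68), ([710.0, 19.0, 139.0], 0.34)]
scene onion1 [([516.0, -63.0, 54.0], 0.66), ([383.0, 466.0, 39.0], 0.66), ([562.0, 213.0, 36.0], 0.62), ([549.0, 372.0, 13.0], 0.45)]
top pump_top [([677.0, -6.0, 287.0], 0.7), ([519.0, 56.0, 55.0], 0.51)]
top crock [([539.0, 6.0, 12.0], 0.91)]
top trug [([543.0, 373.0, 17.0], 0.64)]
top jar1 [([463.0, -404.0, 64.0], 0.74), ([599.0, -417.0, 69.0], 0.51)]
top opener [([325.0, 287.0, 17.0], 0.93)]
top lifter [([508.0, 1.0, 56.0], 0.69), ([761.0, -196.0, 9.0], 0.53)]
top tongs [([750.0, 281.0, 17.0], 0.81), ([542.0, 384.0, 17.0], 0.72), ([677.0, -3.0, 289.0], 0.3), ([462.0, -408.0, 62.0], 0.25)]
top onion1 [([552.0, 208.0, 45.0], 0.68), ([656.0, 227.0, 43.0], 0.59), ([543.0, 381.0, 16.0], 0.5), ([375.0, 464.0, 41.0], 0.44)]
32.55
```

View pics/scene9.png

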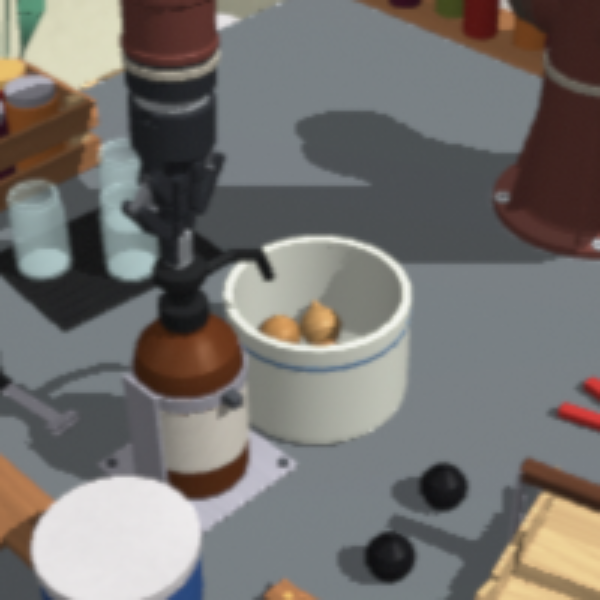

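View pics/sceneAc.png

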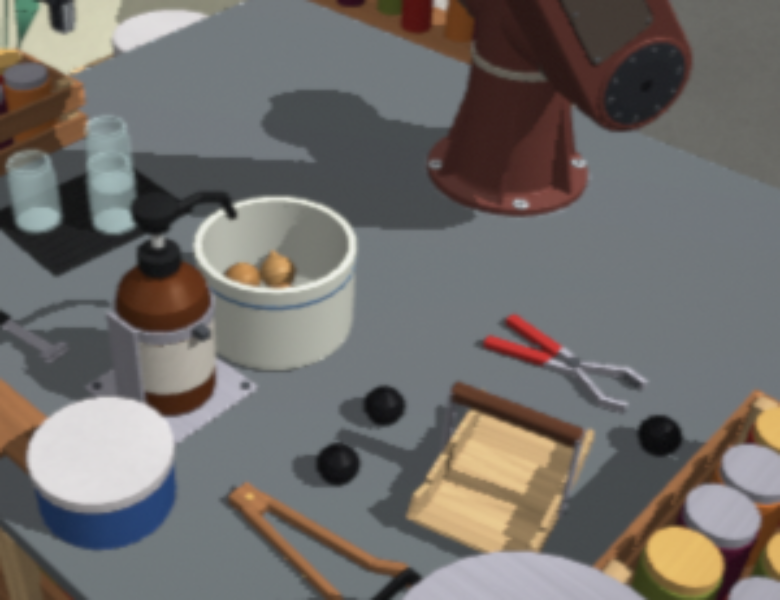

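View pics/topA.png

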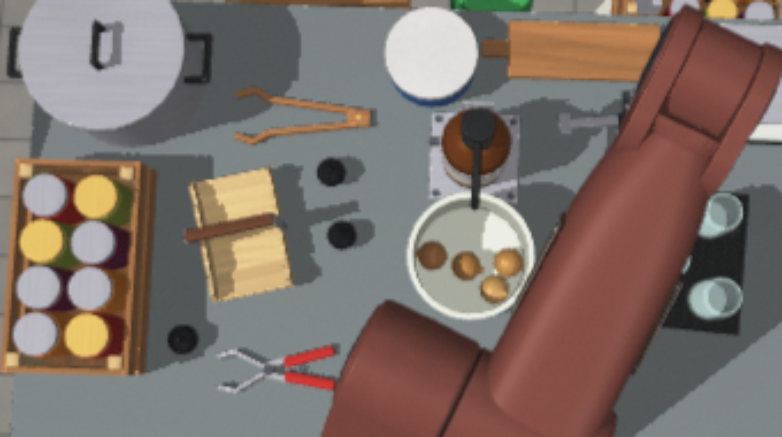

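```bash
python3 - <<'E'
from h import *
s=ctrl.sense(); print(s['qd'],s['position'],s['time_s'])
print(workorder.hand_in())
E
```

```text
[-0.00330758  0.00104705  0.00314256  0.00102025  0.00010514  0.00049029] [ 640.3824587  -204.17916545  411.76245629] 32.55
the job is handed in; nothing more can be done
None
```

I poured the four yellow-brown onions from the trug into the crock and stood the empty trug upright back on its old spot on the sheet. Then I pressed the pump head with the shut fingers and let it spring back. I handed in at 32.6 s; no verdict was reported.

**Onions and trug:** The last top picture shows four onions in the crock. The trug is upright and empty, and the crock is still under the nozzle.

**Pump:** It bottomed at tip height 268.0 mm, which is the full 22 mm stroke. The force there jumped to 27.5 N, with 11 N sideways, higher than the 10 N needed but under the limits. The pictures show the head seated when pressed and raised again after release.

**Everything else:** The opener and tongs read within about 4 mm of where they were at the start. All three jars still showed in the last scene picture within about 6 mm, and the three black balls were in place in the pictures. The arm ended still and clear of everything at 411 mm height.

**Checks that missed or disagreed:**
- In the last top view the arm hid one jar and much of the lifter. The top-camera lifter reading was therefore off, at best about 65 mm from its first. The scene camera put it within 2 mm.
- The top camera also put the crock's centre about 20 mm off its first reading. I put that down to the onions now inside, since the rim measured in the pictures gave (513, -5) mm against (512, -6) by the same method at the start.
- One command was refused for having the wrong number of rows, and nothing moved from it.

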